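# Clear a spent culture dish from its sprung stage into the waste bin

## Robot

A 6-joint arm with a two-finger parallel gripper is mounted at the origin on the work surface. World frame = base frame: x ahead of the robot, y to its left, z up, the work surface at z = 0. Lengths are in mm, angles in rad, forces in N, time in s.
With the tool pointing down it reaches from about 400 to 925 mm from the base axis. Payload 3.4 kg.
Tool frame: the origin (TCP) lies midway between the tips of the shut fingers; the grasp point (between the pads) lies 19 mm behind it; z points along the fingers, y is the line along which they close (so a half turn about z gives the same grasp; the last joint's range is limited). The gripper opens to 85 mm and grips with 20 to 120 N. Pads are 22 mm wide; open, the fingers measure 114 mm over their backs; the gripper's body (76 mm by 85 mm) begins 54 mm behind the grasp point. The pads swing forward as they close: fully open they stand 13 mm farther back than shut.
Start: joints at [1.101, 0.307, 1.506, -0, 1.328, -0.073], TCP at [221.712, 530.542, 194.305] pointing down, gripper open.
Joint ranges: [-3.12, 3.12], [-1.05, 2.28], [0.14, 2.33], [-1.42, 4.57], [0.1, 2.73], [-2.68, 2.68]. Speed limits (rad/s): [2.57, 2.57, 3.14, 3.14, 3.14, 3.14].

## Interface

Orientations are given as a unit quaternion [x, y, z, w].
In Python, from plant import env, get_image, calibration gives the robot as it stands. The module is installed in compiled form; this text tells all that it offers. Calls block until the motion is done:
- env.movep(position, orientation): joint-space move of the TCP to a pose.
- env.move_linear(position, speed=150, orientation=None): straight line of the TCP; orientation=None keeps the orientation; speed is the mean speed in mm/s.
- env.goto_joints(angles): joint-space move.
- env.grip(opening, squeeze=None): finger opening in mm; squeeze is the grip in N (None keeps the last); returns when the fingers have stopped.
- env.pause(seconds).
- env.ik(position, orientation): joint angles nearest the present ones, or None.
- get_image(name): name is "scene" or "top" or "wrist"; returns (picture, depth): 420x560x3 uint8, red, green, blue; 420x560 float32, mm along the optical axis (not along the pixel's ray), 0 where there is no reading.
- calibration(name): a dict with "fx", "fy", "cx", "cy" (pixels), "world_from_camera" (4x4, takes a point from camera to world coordinates). Camera axes: x right, y down, z forward; pixel columns grow to the right and rows downward; lengths in mm; the calibration is good to about 2 mm. A picture is of the moment at which its call begins: read the wrist's pose just before it. calibration takes no time and is no camera call; for the wrist camera it gives the pose at the moment of the call.
A pose or a line that the arm cannot do raises env.PlanningError and nothing moves.
- env.hand_in(): hands the job in; it is judged then, once.
Readings, each from a call of its own:
- env.current_t(): time.
- env.current_joint_positions(): joint angles.
- env.current_joint_velocities(): joint speeds.
- env.current_joint_torque(): joint torques, N m.
- env.current_tool_pos(): TCP position.
- env.current_orientation(): TCP orientation.
- env.current_ft_force(): force on the tool from outside, world axes, zero at the start.
- env.current_moment(): the same for the moment, N m.
- env.current_width(): finger opening in mm.
- env.current_gripper_force(): force on a finger pad.
Only numpy, scipy, OpenCV 4.12 (cv2) and the standard library are available. Lean on these libraries where they do the work, as an engineer would, in place of code of your own. Each camera call takes 0.05 s, during which the arm holds its last target. There are 200 camera calls.

## Task

Clear the spent pink culture dish into the yellow waste bin: press on its lid with the fingertips and slide it out past the two spring catches onto the open front of the stage, then get behind it and push it slowly down the ramp and over the bench edge so that it drops into the bin. Never lift the dish or let it shoot away, press on it only lightly (it cracks at about 15 newtons), and do not disturb the other things on the bench.

Things in the scene. Friction and masses are not known exactly. Their poses are not given: they have to be found in the camera images.
- dish: Spent round culture dish, pink with a white band: a closed, stiff plastic disc 90 mm in diameter and 18 mm high, 80 g give or take a third, slippery on the stage. Origin at the centre of its underside, z up. It starts in the stage's nest.
- stage: Dish stage, fixed on the bench: white half-round nest collar at the rear, dark steel deck, two sprung catches, aluminium ramp at the front. Origin on the bench top under the nest centre; +x is the way the dish leaves, along the deck and down the ramp towards the bench's far edge; z up.
- nest (a point): Nest centre, on the deck's top, 22 mm above the bench. White collar round the rear (-x) half: inner radius 46.5, outer 56 mm, ends 14 mm ahead of this point, rim 40 mm above the bench, level with the dish's lid: no finger fits behind or beside the dish until it is slid out 60 mm or so. Pressed down by 8 to 11 N the dish can be dragged; under about 6 N the finger slips.
- catches (a point): Midway between the two white catch pins, 30 mm ahead of the nest. Pins 10 mm thick, 80 mm clear between them, tops 50 mm above the bench, blue blocks outside them (out to 72 mm). They yield sideways: resist the dish with about 2 N from 8 mm of its travel on, easing to none at 30 mm, then throw it forward until 52 mm unless it is kept under the finger.
- deck_hinge (a point): Deck's front end, its hinge, 120 mm ahead of the nest centre. Deck 76 mm wide, 166 mm long, top 22 mm above the bench, sprung up at the rear: it gives about 5 mm under a firm fingertip at the nest and is several times stiffer nearer the hinge, so a finger sliding forward at one height presses ever harder: feel the force and rise.
- ramp_foot (a point): Middle of the ramp's lower end, on the bench top, 206 mm ahead of the nest centre. The ramp is 130 mm wide and falls evenly from the deck's height (121 mm ahead of the nest centre) to the bench top here.
- bin: Yellow open waste bin hung by two hooks under the bench's far edge: 290 mm (x) by 340 mm (y) outside, 120 mm deep, walls and floor 6 mm. Origin at the centre of its underside, axes along the world's.
- bin_mouth (a point): Centre of the bin's open mouth, 50 mm below the bench top. The bench's far edge is straight, along world y, 105 mm nearer to the robot (in x) than this point; the bin reaches 40 mm in under the bench.
- jar: Bystander: small jar with a blue cap, 36 mm across, 50 mm high, left of the stage. Origin under its centre.
- tips: Bystander: blue and white pipette-tip box 75 x 55 x 44 mm, right of the stage. Origin under its centre.
- spares: Bystander: stack of four clear dishes, 90 mm across, 68 mm high. Origin under its centre.
- beaker: Bystander: green glass beaker, 64 mm across, 85 mm high. Origin under its centre.

How it is judged (in metres and radians):
On the way:
1. the dish has been slid out of its nest, past the catches, and lies flat on the deck 56 mm or more ahead of the nest centre (x of dish in the frame of stage between 0.056 and 0.125 m and y of dish in the frame of stage between -0.035 and 0.035 m and angle between dish's own z axis and vertical below 0.2 rad and height (world z) of dish above 0.008 m), for 0.1 s.
At the end, for the whole second after the job is handed in: The dish lies at rest (under 0.05 m/s) inside the waste bin: its underside centre between the bin's walls and below its rim (under 115 mm above the bin's underside) (x of dish in the frame of bin between -0.14 and 0.14 m and y of dish in the frame of bin between -0.165 and 0.165 m and z of dish in the frame of bin between -0.01 and 0.115 m and linear speed of dish below 0.05 m/s); the robot touches nothing.
It fails at once if the fingers press or push the dish with more than 15 N (contact force between the fingers and dish above 15 N).
It fails at once if the dish is lifted (its underside centre more than 45 mm above the bench top) (height (world z) of dish above 0.045 m).
It fails at once if the dish shoots or is flung (faster than 0.5 m/s while still above the bench top) (linear speed of dish above 0.5 m/s and height (world z) of dish above 0 m).
It fails at once if another thing on the bench is displaced by more than 15 mm (distance of any of jar, tips, spares, beaker from where it was at the start of the episode above 0.015 m).
It also fails if it takes over 61 s, if anything falls off the work surface, if the arm or the gripper's body presses on something with over 40 N, if the wrist force passes 120 N, or if a joint passes its speed limit or range.

## Working session

There is one attempt and no reset: what is moved stays moved. The work goes in short steps, each a Python script; the robot and the scene stay as the last script left them, time stands still between calls to the robot, and variables do not carry over. Pictures are saved under pics/ and viewed, at most 10 in all, crops included, and the job is handed in when it is done.

```bash
mkdir -p pics; ls; python3 - <<'E'
from plant import env,get_image,calibration
import cv2,numpy as np
for n in ("top","scene"):
    p,d=get_image(n); cv2.imwrite(f"pics/{n}0.png",p[:,:,::-1]); np.savez(f"{n}0.npz",p=p,d=d,**calibration(n)); print(calibration(n))
print(env.current_t(),env.current_tool_pos(),env.current_orientation(),env.current_ft_force())
E
```

```text
pics
{'fx': 399.84201948399925, 'fy': 399.84201948399925, 'cx': 279.5451487138765, 'cy': 207.44305578484847, 'world_from_camera': array([[-1.33292613e-02, -9.87910419e-01,  1.54451726e-01,
         4.31588732e+02],
       [-9.99906593e-01,  1.27022921e-02, -5.04552211e-03,
         9.94318807e+00],
       [ 3.02263293e-03, -1.54504552e-01, -9.87987453e-01,
         1.08297170e+03],
       [ 0.00000000e+00,  0.00000000e+00,  0.00000000e+00,
         1.00000000e+00]])}
{'fx': 515.6878093688705, 'fy': 515.6878093688705, 'cx': 279.32910042867957, 'cy': 214.14973691415722, 'world_from_camera': array([[ 1.35347882e-03,  8.43341294e-01, -5.37376619e-01,
         1.37796760e+03],
       [ 9.99967576e-01, -5.40719954e-03, -5.96728553e-03,
        -2.95091882e+00],
       [-7.93816090e-03, -5.37351119e-01, -8.43321268e-01,
         1.18500964e+03],
       [ 0.00000000e+00,  0.00000000e+00,  0.00000000e+00,
         1.00000000e+00]])}
0.1 [221.4004829  529.90745561 193.46157339] [ 1.96626378e-01  9.80478036e-01 -9.08603915e-04 -2.52426271e-04] [-0.20776758  0.66628683  0.97300363]
```

View pics/top0.png

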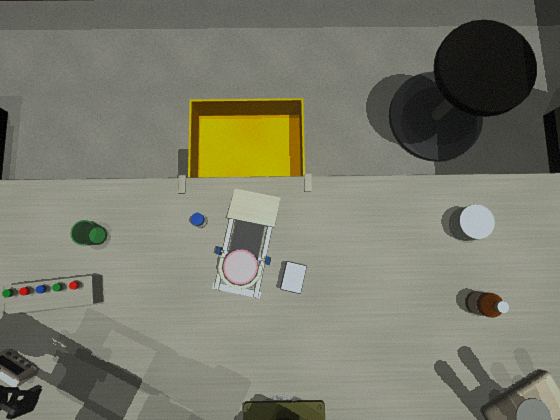

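View pics/scene0.png

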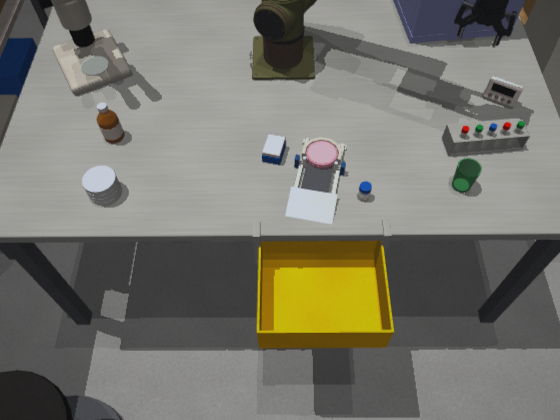

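The top view shows the dish at (240,267), catches at (218,250) and (268,261), and the ramp around (253,207). The jar is at (197,219), the tip box at (293,277), and the bench edge near row 178. The scene view agrees.

```bash
cat > h.py <<'E'
import numpy as np,cv2
def ray(c,px,z):
    T=c["world_from_camera"]; px=np.atleast_2d(px).astype(float)
    d=np.c_[(px[:,0]-c["cx"])/c["fx"],(px[:,1]-c["cy"])/c["fy"],np.ones(len(px))]@T[:3,:3].T
    return T[:3,3]+d*((z-T[2,3])/d[:,2])[:,None]
def cloud(c,d):
    v,u=np.indices(d.shape); P=np.stack([(u-c["cx"])/c["fx"]*d,(v-c["cy"])/c["fy"]*d,d],-1)
    return P@c["world_from_camera"][:3,:3].T+c["world_from_camera"][:3,3]
def pink(p):
    h=cv2.cvtColor(p,cv2.COLOR_RGB2HSV); return ((h[...,0]>160)|(h[...,0]<6))&(h[...,1]>35)&(h[...,2]>110)
def blue(p):
    h=cv2.cvtColor(p,cv2.COLOR_RGB2HSV); return (h[...,0]>100)&(h[...,0]<130)&(h[...,1]>110)&(h[...,2]>40)
def blobs(m,amin=12):
    n,l,s,c=cv2.connectedComponentsWithStats(m.astype(np.uint8)); return [(c[i],s[i,4],s[i,:4]) for i in range(1,n) if s[i,4]>=amin]
E
python3 - <<'E'
from h import *
for n in("top","scene"):
    c=dict(np.load(n+"0.npz")); p,d=c["p"],c["d"]
    print(n)
    for f in(pink,blue):
        for b in blobs(f(p)): print(f.__name__,b[0].round(1),b[1],b[2],ray(c,b[0],40 if f==pink else 45)[0].round(1))
    P=cloud(c,d); 
    for q in([(240,267),(228,222),(279,228),(275,193),(238,188),(150,182),(250,180),(350,180),(250,150)] if n=="top" else [(322,152),(312,205)]): print(q,P[q[1],q[0]].round(1))
E
```

```text
top
pink [240.5 266.3] 219 [223 249  35  36] [442.3 107.3  40. ]
pink [ 72.3 285.1] 56 [ 68 281   9   9] [400.4 537.6  40. ]
pink [ 22.6 291. ] 56 [ 19 287   8   9] [387.4 663.1  40. ]
blue [196.8 218.6] 128 [191 213  13  12] [567.  221.3  45. ]
blue [217.8 249.9] 30 [216 247   5   7] [484.9 165.6  45. ]
blue [267.3 260.1] 29 [265 257   5   7] [457.2  38.1  45. ]
blue [ 40.3 288.9] 63 [ 35 286  12   7] [392.2 615.6  45. ]
(240, 267) [440.5 108.5  42.2]
(228, 222) [562.6 145.4  -0. ]
(279, 228) [544.3   6.7   0.7]
(275, 193) [640.8  16.4   2.7]
(238, 188) [6.567e+02 1.184e+02 2.000e-01]
(150, 182) [675.7 360.3   4.5]
(250, 180) [678.5  85.1   1.9]
(350, 180) [ 675.2 -191.8    0.8]
(250, 150) [ 815.7   96.5 -164.8]
scene
pink [507.6 124. ] 41 [503 121   9   7] [337.6 662.6  40. ]
pink [465.6 127.6] 40 [462 125   8   7] [350.5 536.6  40. ]
pink [321.5 152.8] 620 [306 140  32  26] [441.9 109.2  40. ]
blue [15.3 64.2] 1535 [ 0 38 37 59] [  70.6 -865.    45. ]
blue [492.6 126.8] 42 [489 123   8   8] [352.4 613.5  45. ]
blue [272.9 157.8] 136 [262 143  23  21] [463.  -28.8  45. ]
blue [296.4 160.4] 41 [295 155   4  12] [473.   37.1  45. ]
blue [342.1 167.8] 44 [340 162   5  13] [500.2 163.4  45. ]
blue [365.  187.1] 114 [359 182  13  12] [566.3 221.1  45. ]
(322, 152) [441.2 110.6  42.5]
(312, 205) [602.3  77.8  13.3]
```

```bash
cat >> h.py <<'E'
YAW=np.arctan2(-27.7,127.5); EX=np.array([np.cos(YAW),np.sin(YAW)]); N0=np.array([442.2,108.2])
phi=np.pi/2+YAW/2; Q=[np.cos(phi),np.sin(phi),0,0]
def W(x,z,y=0): return [*(N0+x*EX+y*np.array([-EX[1],EX[0]])),z]
def fz(env,n=3): return np.mean([env.current_ft_force() for _ in range(n)],0)
E
python3 - <<'E'
from h import *; from plant import env
env.grip(0); env.movep(W(0,110),Q); env.move_linear(W(0,52),80); env.pause(.2)
b=fz(env,5); np.save("bias.npy",b); print("bias",b,env.current_t(),env.current_tool_pos(),W(0,52))
z=52
while z>30:
    f=fz(env)-b
    if f[2]>8: break
    z-=1.5 if (z>43 and f[2]<.5) else .5
    env.move_linear(W(0,z),20)
    f=fz(env)-b; 
    if z<44: print(z,f.round(2),env.current_tool_pos()[2].round(2),round(env.current_t(),2))
np.save("z.npy",z)
E
```

```text
bias [-0.08074586 -0.00130765  0.17915901] 3.7083 [442.72415982 108.28646114  52.51974117] [np.float64(442.2), np.float64(108.2), 52]
43.0 [-0.1   0.15  0.16] 42.89 5.21
42.5 [-0.37  1.5  -0.22] 42.49 5.46
42.0 [-0.25  0.11 -0.69] 42.0 5.71
41.5 [ 0.2  -0.34  0.4 ] 41.48 5.96
41.0 [-0.07  0.    0.65] 40.98 6.21
40.5 [1.13 0.76 0.3 ] 40.47 6.46
40.0 [ 0.37 -0.53  0.36] 39.96 6.71
39.5 [ 0.1  -0.22 -0.42] 39.48 6.96
39.0 [0.22 0.08 0.56] 38.97 7.21
38.5 [0.31 0.7  0.89] 38.46 7.46
38.0 [ 0.42  0.09 -0.3 ] 37.96 7.71
37.5 [-0.25 -0.37 -0.1 ] 37.47 7.96
37.0 [ 0.15 -0.02 -0.12] 36.97 8.21
36.5 [ 0.16 -0.7   0.2 ] 36.46 8.46
36.0 [-0.54 -0.23 -1.04] 35.96 8.71
35.5 [-0.27  0.82 -0.19] 35.47 8.96
35.0 [-0.27 -0.4  -0.09] 34.98 9.21
34.5 [-0.09  0.34 -0.39] 34.46 9.46
34.0 [-0.41  0.11 -0.6 ] 33.97 9.71
33.5 [ 0.27 -0.42 -0.16] 33.46 9.96
33.0 [-0.42 -0.6  -0.23] 32.97 10.21
32.5 [ 0.12  0.77 -0.64] 32.46 10.46
32.0 [0.64 0.39 0.23] 31.97 10.71
31.5 [-0.03  0.27 -0.5 ] 31.44 10.96
31.0 [0.09 0.   0.26] 30.97 11.21
30.5 [-0.45 -0.35  0.04] 30.46 11.46
30.0 [0.05 0.08 0.12] 29.96 11.71
```

```bash
python3 - <<'E'
from h import *; from plant import env,get_image
print(env.current_width(),env.current_tool_pos(),env.current_gripper_force(),env.current_t())
a=get_image("wrist")[0]; b=get_image("scene")[0]
cv2.imwrite("pics/c1.png",np.hstack([cv2.resize(a[:,:,::-1],(400,300)),cv2.resize(b[90:240,220:420,::-1],(400,300))]))
E
```

```text
-0.04616005027863989 [442.17913289 108.18492013  29.96180859] 0.0 11.7083
```

View pics/c1.png

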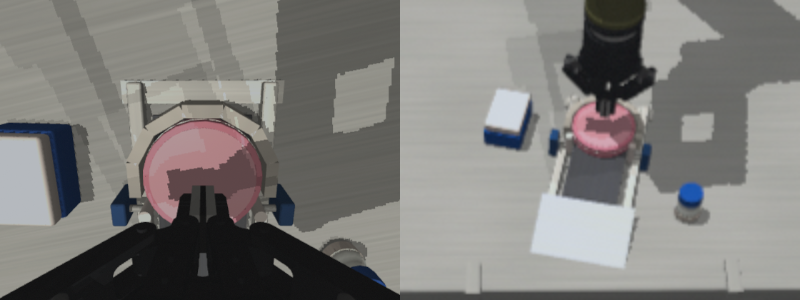

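The wrist view shows the shut fingers over the front half of the dish (tips near (200,190)), and the dish hasn't moved. I'll use depth to check the tip height.

```bash
python3 - <<'E'
from h import *; from plant import env,get_image,calibration
c=calibration("wrist"); p,d=get_image("wrist"); P=cloud(c,d); print(c["world_from_camera"][:3].round(2))
cv2.imwrite("pics/c2.png",p[170:420,150:420,::-1].repeat(2,0).repeat(2,1))
for u in (262,270,285,300): print(u,[(v,P[v,u].round(0).tolist()) for v in range(180,400,12)])
c=calibration("scene"); p,d=get_image("scene"); P=cloud(c,d)
for u in (318,322,326): print(u,[(v,P[v,u].round(0).tolist()) for v in range(125,170,3)])
print(env.current_joint_torque())
E
```

```text
[[ 2.1000e-01  9.3000e-01  2.9000e-01  3.6779e+02]
 [ 9.8000e-01 -2.0000e-01 -6.0000e-02  1.2542e+02]
 [ 0.0000e+00  3.0000e-01 -9.6000e-01  2.0961e+02]]
262 [(180, [401.0, 107.0, 41.0]), (192, [407.0, 106.0, 39.0]), (204, [413.0, 104.0, 40.0]), (216, [419.0, 103.0, 41.0]), (228, [426.0, 101.0, 39.0]), (240, [432.0, 100.0, 40.0]), (252, [439.0, 98.0, 40.0]), (264, [446.0, 96.0, 39.0]), (276, [433.0, 102.0, 79.0]), (288, [433.0, 102.0, 89.0]), (300, [428.0, 105.0, 106.0]), (312, [428.0, 105.0, 114.0]), (324, [429.0, 105.0, 119.0]), (336, [429.0, 106.0, 125.0]), (348, [424.0, 108.0, 137.0]), (360, [424.0, 108.0, 141.0]), (372, [424.0, 108.0, 144.0]), (384, [428.0, 107.0, 144.0]), (396, [430.0, 107.0, 145.0])]
270 [(180, [401.0, 111.0, 40.0]), (192, [407.0, 110.0, 41.0]), (204, [413.0, 108.0, 40.0]), (216, [420.0, 107.0, 40.0]), (228, [426.0, 105.0, 40.0]), (240, [433.0, 104.0, 40.0]), (252, [439.0, 103.0, 41.0]), (264, [430.0, 106.0, 76.0]), (276, [429.0, 107.0, 88.0]), (288, [430.0, 107.0, 96.0]), (300, [430.0, 107.0, 105.0]), (312, [428.0, 108.0, 114.0]), (324, [429.0, 108.0, 120.0])
[... 2027 characters left out ...]
0, 38.0]), (155, [452.0, 110.0, 42.0]), (158, [463.0, 110.0, 42.0]), (161, [470.0, 110.0, 37.0]), (164, [482.0, 109.0, 40.0]), (167, [484.0, 109.0, 29.0])]
326 [(125, [454.0, 113.0, 169.0]), (128, [463.0, 112.0, 167.0]), (131, [460.0, 114.0, 152.0]), (134, [459.0, 114.0, 140.0]), (137, [454.0, 116.0, 121.0]), (140, [454.0, 117.0, 109.0]), (143, [452.0, 118.0, 94.0]), (146, [449.0, 119.0, 78.0]), (149, [427.0, 123.0, 39.0]), (152, [440.0, 122.0, 40.0]), (155, [452.0, 121.0, 42.0]), (158, [460.0, 121.0, 39.0]), (161, [470.0, 121.0, 38.0]), (164, [480.0, 120.0, 37.0]), (167, [483.0, 121.0, 27.0])]
[ 1.10476463e-03 -3.86638784e+01 -1.55660927e+01 -2.32991151e-04
  9.96621930e-04 -3.34418735e-05]
```

View pics/c2.png

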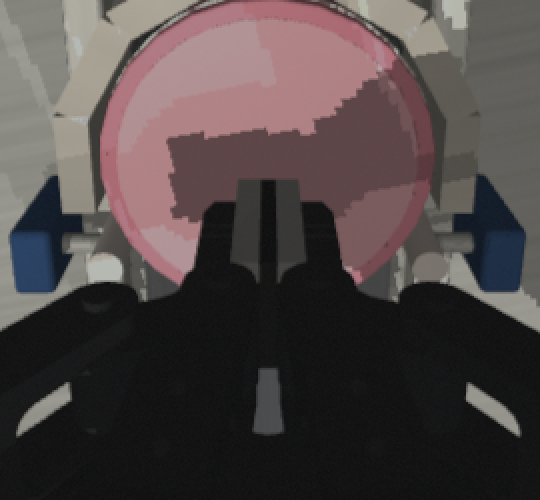

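The picture and depth put the fingertips near z≈70 while the reported TCP is z≈30. So the real tips sit about 40 mm higher than reported, with x and y correct. I'll go on down using measured force, and calibrate the offset at contact.

```bash
python3 - <<'E'
from h import *; from plant import env
env.pause(.1); b=np.mean([(env.pause(.02),env.current_ft_force())[1] for _ in range(10)],0); np.save("bias.npy",b); print(b)
z=30.
while z>-12:
    f=fz(env,4)-b
    if f[2]>3:
        f=np.mean([(env.pause(.02),env.current_ft_force())[1] for _ in range(4)],0)-b
        if f[2]>8.2: break
    z-=2 if z>12 else .5
    env.move_linear(W(0,z),20)
    f=fz(env,4)-b
    if f[2]>1: print(z,f.round(2),env.current_tool_pos()[2].round(2),round(env.current_t(),2))
np.save("z.npy",z); print(z,f,env.current_t())
E
```

```text
[ 0.08861561 -0.15525251 -0.13860053]
26.0 [0.55 0.61 1.26] 25.83 12.68
12.0 [0.13 0.12 1.02] 11.87 14.43
5.5 [-0.98 -0.36  1.13] 5.47 17.68
3.0 [-0.67 -0.37  1.28] 3.06 18.93
2.5 [-0.47  0.45  2.13] 2.57 19.18
2.0 [-0.47  0.87  3.75] 2.04 19.43
1.5 [-0.76  0.16  3.47] 1.53 19.74
1.0 [-1.7  -0.02  4.63] 1.02 20.06
0.5 [-1.88  0.6   5.22] 0.55 20.38
0.0 [-2.49  0.9   6.14] 0.11 20.69
-0.5 [-2.22  0.63  7.17] -0.33 21.01
-1.0 [-1.7   1.27  7.69] -0.77 21.32
-1.5 [-2.36  1.7   8.16] -1.23 21.64
-1.5 [-2.65471091  0.82561953  8.54662116] 21.7083
```

Contact came at a reported z≈3, so the offset is about 37 mm. Stiffness is about 2 N/mm. Next I'll slide the dish with force feedback and a hinge feedforward.

```bash
python3 - <<'E'
from h import *; from plant import env,get_image,calibration
b=np.load("bias.npy"); z0=float(np.load("z.npy")); cs=calibration("scene")
def dish():
    p=get_image("scene")[0]; bl=[q for q in blobs(pink(p)) if abs(q[0][0]-320)<60]
    q=max(bl,key=lambda q:q[1]); d=ray(cs,q[0],40)[0][:2]-N0; return (d@EX).round(1),q[1]
K=lambda x:1/(1/(1.9*(120/(120-x))**2)+1/30)
T=9.3; corr=0; x=0.; n=0
base=z0+T/K(0)
f=fz(env,6)-b
while x<84:
    x+=3; n+=1
    corr+=np.clip((f[2]-T)*.5/K(x),-.5,1)
    z=base-T/K(x)+corr
    env.move_linear(W(x,z),25)
    f=fz(env,6)-b
    print(x,round(z,2),f.round(1),round(env.current_t(),2),dish() if n%4==0 else "")
    if f[2]<4.5 or f[2]>13.3: print("abort"); break
np.savez("st.npz",x=x,z=z)
E
```

```text
3.0 -1.58 [-1.9  0.2  8.8] 21.98 
6.0 -1.46 [-1.8 -0.3  9.6] 22.24 
9.0 -1.15 [-2.8 -0.   9.2] 22.51 
12.0 -0.96 [-3.5  1.1  9.3] 22.77 (np.float64(30.5), np.int32(315))
15.0 -0.73 [-3.1  0.8 10.1] 23.09 
18.0 -0.36 [-3.2  0.4  8.3] 23.37 
21.0 -0.35 [-4.3  1.9  9.3] 23.63 
24.0 -0.15 [-3.6  0.3  9.9] 23.9 (np.float64(40.8), np.int32(305))
27.0 0.14 [-4.  -0.3  9.1] 24.22 
30.0 0.29 [-3.2  1.  10. ] 24.48 
33.0 0.58 [-3.1  1.   9.1] 24.75 
36.0 0.72 [-2.3  0.7  9.7] 25.02 (np.float64(52.3), np.int32(308))
39.0 0.95 [-2.4  0.   8.2] 25.33 
42.0 0.97 [-1.7  0.6  8.6] 25.6 
45.0 1.03 [-2.   0.   8.6] 25.87 
48.0 1.11 [-1.7  0.4  8.8] 26.13 (np.float64(64.9), np.int32(320))
51.0 1.2 [-1.2 -0.5  9. ] 26.45 
54.0 1.31 [-0.7  1.1  9. ] 26.72 
57.0 1.41 [-2.7  0.7  9.4] 26.98 
60.0 1.55 [-2.1 -1.   9. ] 27.25 (np.float64(76.3), np.int32(315))
63.0 1.64 [-1.4  0.  10.5] 27.57 
66.0 1.83 [-2.2  0.4  9. ] 27.83 
69.0 1.92 [-2.2  0.2  9.3] 28.1 
72.0 2.02 [-2.3  0.6  8.6] 28.37 (np.float64(88.2), np.int32(317))
75.0 2.08 [-1.5  0.8  8.4] 28.68 
78.0 2.13 [-2.  -0.1  9.4] 28.95 
81.0 2.21 [-2.   0.7  8.3] 29.22 
84.0 2.25 [-2.3  0.3  9.5] 29.48 (np.float64(101.6), np.int32(335))
```

The dish follows the finger at a steady force. Now I'll lift off, move back, and check where it is.

```bash
python3 - <<'E'
from h import *; from plant import env,get_image,calibration
env.move_linear(W(84,32),80); env.grip(30); env.move_linear(W(15,32),150)
im=[]
for n in("wrist","top","scene"):
    c=calibration(n); p,d=get_image(n); im.append(p)
    for q in blobs(pink(p),60):
        r=ray(c,q[2][:2]+q[2][2:]/2,40)[0][:2]-N0; print(n,q[0].round(),q[1],(r@EX).round(1),(r@[-EX[1],EX[0]]).round(1))
    if n=="wrist": np.savez("w.npz",p=p,d=d,**c)
cv2.imwrite("pics/c3.png",np.hstack([cv2.resize(im[0][:,:,::-1],(400,300)),cv2.resize(im[2][90:240,220:420,::-1],(400,300))]))
print(env.current_t(),env.current_width())
for x,z in((15,-11),(100,-11),(200,-28),(260,-28)): print(x,env.ik(W(x,z),Q) is not None)
E
```

```text
wrist [280. 329.] 5710 67.1 -0.7
top [253. 230.] 121 85.9 -3.4
scene [316. 174.] 577 83.0 4.0
31.2167 29.679557269716426
15 True
100 True
200 True
260 True
```

View pics/c3.png

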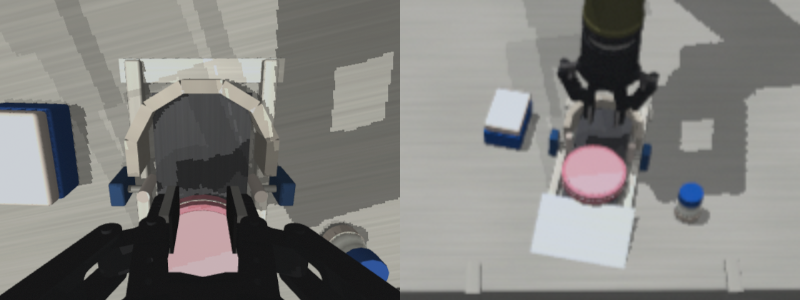

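The wrist view shows the fingers behind the dish, and the scene view shows it clear of the catches on the front of the deck at stage x≈84, y≈0. Now I'll lower the fingers behind it and push slowly.

```bash
python3 - <<'E'
from h import *; from plant import env,get_image,calibration
b=fz(env,10); cs=calibration("scene")
for z in(10,0,-5,-8,-11):
    env.move_linear(W(15,z),60); f=fz(env,6)-b; print(z,f.round(1))
    if abs(f).max()>4: raise SystemExit("blocked")
h=lambda x:22*np.clip((206-x)/85,0,1)
x=15.
while x<150:
    x+=9; env.move_linear(W(x,min(h(x-12),22)+4-37),45); f=fz(env,6)-b
    p=get_image("scene")[0]; q=max([q for q in blobs(pink(p)) if q[0][0]<420],key=lambda q:q[1],default=None)
    s=""
    if q: r=ray(cs,q[0],40-22+h(x+53))[0][:2]-N0; s=((r@EX).round(),(r@[-EX[1],EX[0]]).round())
    print(x,f.round(1),round(env.current_t(),1),s)
    if np.linalg.norm(f)>8: print("stop"); break
np.savez("st.npz",x=x,b=b)
cv2.imwrite("pics/c4.png",get_image("scene")[0][60:360,150:450,::-1].repeat(2,0).repeat(2,1))
E
```

```text
10 [-0.1  0.5  0.3]
0 [ 0.3 -0.8 -0.7]
-5 [ 0.7 -0.3 -0.6]
-8 [-0.2  0.1  0.7]
-11 [0.3 1.1 0.3]
24.0 [ 0.5 -0.5  0.7] 33.2 (np.float64(80.0), np.float64(-0.0))
33.0 [-0.   1.2  0.3] 33.6 (np.float64(87.0), np.float64(-1.0))
42.0 [-0.3 -0.1 -0.6] 34.0 (np.float64(96.0), np.float64(-1.0))
51.0 [1.  0.5 0.9] 34.4 (np.float64(106.0), np.float64(-1.0))
60.0 [ 0.3  0.2 -1.3] 34.8 (np.float64(115.0), np.float64(-0.0))
69.0 [-0.3  0.6  0.1] 35.2 (np.float64(125.0), np.float64(3.0))
78.0 [ 0.8  0.1 -0.1] 35.6 (np.float64(138.0), np.float64(3.0))
87.0 [-0.8  0.6  0.3] 36.0 (np.float64(138.0), np.float64(5.0))
96.0 [-0.5  0.2 -0.1] 36.4 (np.float64(162.0), np.float64(4.0))
105.0 [-0.4  0.2 -0.6] 36.8 (np.float64(160.0), np.float64(5.0))
114.0 [-0.   0.9  0.4] 37.2 (np.float64(161.0), np.float64(5.0))
123.0 [ 0.3  0.1 -0.2] 37.6 (np.float64(171.0), np.float64(1.0))
132.0 [-0.1 -0.1  0.5] 38.0 (np.float64(179.0), np.float64(-1.0))
141.0 [0.6 0.3 0.4] 38.4 (np.float64(187.0), np.float64(-1.0))
150.0 [ 0.4 -0.5  0.4] 38.8 (np.float64(197.0), np.float64(-1.0))
```

View pics/c4.png

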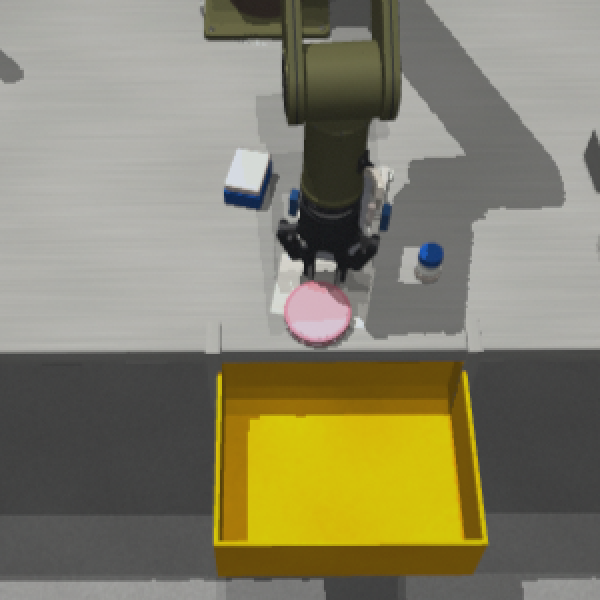

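The scene view shows the dish centred against the fingers at the ramp foot, (320,312), just short of the edge and in line with the bin. I'll keep pushing.

```bash
python3 - <<'E'
from h import *; from plant import env,get_image,calibration
b=np.load("st.npz")["b"]
h=lambda x:22*np.clip((206-x)/85,0,1)
x=150.
while x<231:
    x+=9; env.move_linear(W(x,h(x-12)+4-37),55); f=fz(env,6)-b
    p=get_image("scene")[0]; q=max([q for q in blobs(pink(p)) if q[0][0]<420 ],key=lambda q:q[1],default=None)
    print(x,f.round(1),round(env.current_t(),1),q and q[0].round())
    if np.linalg.norm(f)>8: print("stop"); break
    if q and q[0][1]>250: break
env.move_linear(W(x-15,0),100); env.move_linear(W(x-40,80),150); env.pause(.5)
p=get_image("scene")[0]; print(env.current_t())
cv2.imwrite("pics/c5.png",p[60:360,150:450,::-1].repeat(2,0).repeat(2,1))
E
```

```text
159.0 [-0.6  0.9  0.9] 39.2 [307. 218.]
168.0 [ 0.3  0.3 -0.3] 39.6 [307. 221.]
177.0 [ 0.5  0.2 -0.4] 40.0 [306. 224.]
186.0 [ 0.5 -0.6 -0.7] 40.3 [305. 227.]
195.0 [0.3 0.5 0.3] 40.7 [305. 230.]
204.0 [-0.3  0.2 -0.1] 41.1 [304. 242.]
213.0 [-0.1  0.7  0.3] 41.4 [305. 285.]
43.1917
```

View pics/c5.png

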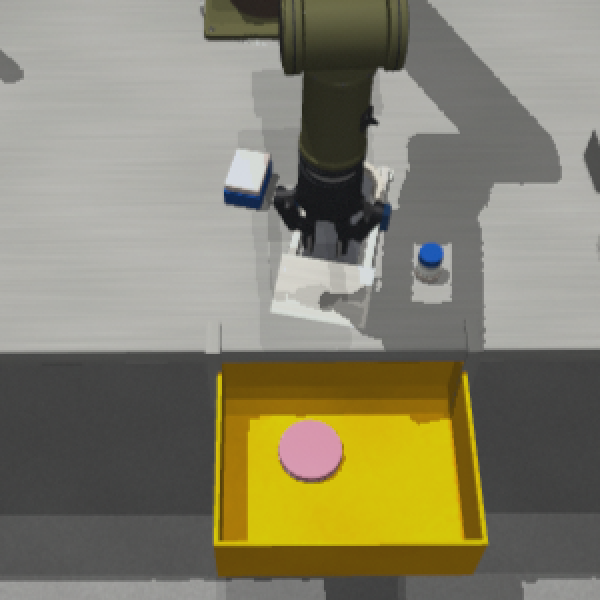

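The dish lies flat in the bin at (311,450), the arm is clear, and the jar and tip box have not moved.

```bash
python3 -c "
from plant import env
print(env.hand_in())"
```

```text
the job is handed in; nothing more can be done
None
```

The dish is lying in the waste bin and I handed the job in at about 43 s, but `hand_in()` returned no verdict; the fingertips actually sat about 37 mm higher than the reported TCP, so I set the heights by force contact.

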